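# Gauge the blank, then hold the sander's sprung hood at its mark

## Robot

A 7-joint arm with a two-finger parallel gripper is mounted at the origin on the work surface. World frame = base frame: x ahead of the robot, y to its left, z up, the work surface at z = 0. Lengths are in m, angles in rad, forces in N, time in s.
With the tool pointing down it reaches from about 0.4 to 0.875 m from the base axis. Payload 19.3 kg.
Tool frame: the origin (TCP) lies at the very end of the fingers, on their centre line; the grasp point (between the pads) lies 19 mm behind it; z points along the fingers, y is the direction in which the jaws open and shut (so a half turn about z gives the same grasp; the last joint's range is limited). The gripper opens to 85 mm and grips with 20 to 120 N. Pads are 22 mm wide; open, the fingers measure 114 mm over their backs; the gripper's body (76 mm by 85 mm) begins 54 mm behind the grasp point. The pads swing forward as they close: fully open they stand 13 mm farther back than shut.
Start: joints at [1.158, 0.521, -0.036, 1.599, 0.021, 1.021, -0.113], TCP at [0.21, -0.589, 0.197] pointing down, gripper open.
Joint ranges: [-2.91, 2.91], [-0.3, 2.13], [-1.5, 1.42], [0.17, 2.43], [-1.26, 4.41], [0.16, 1.93], [-2.52, 2.52]. Speed limits (rad/s): [1.89, 1.89, 2.39, 2.39, 3.01, 3.01, 3.01].

## Interface

Orientations are given as [roll, pitch, yaw] about the fixed x, y, z axes, in that order (R = Rz(yaw) Ry(pitch) Rx(roll)).
In Python, from workcell import bot gives the robot as it stands.
- The arm moves only by the tool apply_moves, never from a script. Its argument "commands" is a list of rows, each an object with "travel": the shift along the tool's x, y, z in m, a list of three; "twist": the turn, a rotation vector about the tool's x, y, z in degrees, a list of three; "claw": the finger opening in m, from 0 to 0.0854. A call has 1 to 10 rows; each row is the pose to reach, as a shift and turn from the pose commanded when the call began, along the tool's axes at that moment; what a row does not reach only later rows make up. A row lasts 1/10 s, in which the tool goes at most 50 mm and 8.59 degrees, less where a joint would pass 70% of its speed; a pose out of reach is approached as far as the arm can. A call with a gripper value outside its range is refused whole. The fingers move at their own pace and stop on an object; "force" is the grip in N (left out, the last holds). Time passes only in rows, so rows that repeat a pose let the fingers close. It gives the time, the measured TCP pose, the force and the opening at its end, in the units of the state.
- bot.observe(): the state, without advancing time (a new reading comes with each control period).
- bot.grab_frame(name): name is "side" or "top" or "wrist"; returns a dict with "frame" (384x512x3 uint8, blue, green, red), "fx", "fy", "cx", "cy" (pixels), "pose" (4x4, takes a point from camera to world coordinates); the wrist camera has in their place "tool_from_camera" (4x4, takes a point from camera to tool coordinates, whose origin is the TCP and whose axes are the flange's). Camera axes: x right, y up, looking along -z (the intrinsics and any distortion apply to the point x, -y, -z); pixel columns grow to the right and rows downward; lengths in m; the calibration is good to about 2 mm. The wrist camera is an equidistant fisheye: a pixel r from the principal point sees the ray r / f radians off the axis. A picture is of the moment at which its call begins: read the wrist's pose just before it. There is no depth.
- bot.job_done(): hands the job in, once; it reports no verdict.
The state is a dict: "clock": time; "qpos": joint angles; "qd": joint speeds; "joint_efforts": joint torques, N m; "position": TCP position; "tool_rot": TCP orientation; "force": force on the tool from outside, world axes, zero at the start; "moment": the same for the moment, N m; "grip_width": finger opening in m.
Only numpy, scipy, OpenCV 4.12 (cv2) and the standard library are available. Lean on these libraries where they do the work, as an engineer would, in place of code of your own. Each camera call takes 0.05 s, during which the arm holds its last target.

## Task

Press the sprung gauge down until its foot rests firmly on the carving blank lying under it, and read from it whether that is the thin or the thick blank. Then let the gauge spring back up and lift the drum sander's sprung hood by its ball knob until its pointer stands at the matching mark on the side strip, the lower mark for the thin blank or the upper mark for the thick one, and finish while still holding it steadily there with the gripper: nothing else may prop it up and it must not be let go. Leave both blanks and everything else on the bench where they are.

Things in the scene. Friction and masses are not known exactly. Their poses are not given: they have to be found in the camera images.
- gauge: fixed height gauge on the bench, right of the sander: a steel column (22 mm square, its axis 105 mm to the gauge's -y side, 140 mm tall) with an arm (26 mm wide, top at 130 mm) carrying an upright sprung plunger. Origin on the bench straight under the plunger's axis, z up; one blank lies under the plunger
- gauge_cap (a point): centre of the flat top of the plunger's round black cap (36 mm diameter, 11 mm thick), 207 mm above the bench when up; push it straight down with closed fingers. It moves with the plunger
- gauge_foot (a point): centre of the underside of the plunger's steel foot (30 mm diameter), 78 mm above the bench when up; moves with the plunger
- plunger (a joint): how far the plunger is pushed down, m: 0 up (a spring returns it), at most 0.062. With the foot on a part, the part's height is 0.078 minus this value. The spring takes about 1.2 N at the start and about 4 N at 0.054
- blank_thin_mid (a point): centre, half-way up, of the thin roughed-out blank of pale wood: plate 100 x 76 mm with a raised flat-topped round middle of 70 mm diameter, 24 mm high in all; it lies loose on the bench, under the gauge or as the spare farther back on the bench
- blank_thick_mid (a point): centre, half-way up, of the thick blank: same pale wood and same outline, 44 mm high in all; it is the other of the two
- blank_thin: the thin blank; origin at the centre of its underside
- blank_thick: the thick blank; origin at the centre of its underside
- sander: fixed bench drum sander, a grey box 200 mm deep (x) x 220 mm wide (y) x 110 mm high with a motor on its +y side and an aluminium hood on top, hinged along the far (+x) top edge. Origin at the centre of its underside; x points away from the robot side, z up; turned a little about z
- hinge (a point): middle of the hood's hinge line, on the sander, at its x = +100 mm, y = 0, 110 mm above the bench. The hinge line runs along the sander's y axis
- hood (a joint): hood angle, rad: 0 shut, grows as its near edge lifts; 0.28 is at the lower mark, 0.56 at the upper mark. Limit 1.2. A spring and its weight (about 0.45 kg) pull it shut: an upward pull of about 6 N at the knob when shut, about 12 N at the upper mark; it falls shut when let go
- knob (a point): centre of the black ball knob (26 mm diameter) on a 12 mm thick stem on the hood near its near edge, half-way across; when shut it lies 175 mm from the hinge towards the robot side (sander -x) and 48 mm above hinge height, 38 mm above the hood's top face. Swings with the hood
- pointer (a point): tip of the short steel pointer sticking out at the hood's near corner on its -y side, 210 mm from the hinge line; swings with the hood
- mark_low (a point): lower raised dark rib on the curved upright strip beside the hood (sander's -y side), where the pointer is to stand for the thin blank (hood angle 0.28 rad)
- mark_high (a point): upper raised dark rib on the same strip, for the thick blank (hood angle 0.56 rad)
- gouge_wide_mid (a point): bystander, loose: gouge with a dark wooden handle and a 16 mm wide blade, about 220 mm long, lying flat; the point where blade and handle meet, 13 mm above the bench
- gouge_fine_mid (a point): bystander, loose: gouge with a dark wooden handle and an 8 mm wide blade, about 205 mm long, lying flat; the point where blade and handle meet, 13 mm above the bench
- mallet_mid (a point): bystander, loose: turned wooden carver's mallet standing on its head, 88 mm diameter, 225 mm tall; its middle
- wax_tin_mid (a point): bystander, loose: round steel tin, 72 mm diameter, 45 mm tall; its middle
- cork_block_mid (a point): bystander, loose: cork sanding block 100 x 60 x 35 mm; its middle
- figurine_mid (a point): bystander, loose: small turned wooden figurine, 60 mm diameter, 128 mm tall; its middle
Things that resemble listed ones, but are neither listed nor needed, are in the scene too. Leave any red or yellow look-alike of the blank_thick alone. What is shaped like the blank_thin but pink or red is not meant.

How it is judged:
On the way, in this order (a step that is already met when the one before it is completed fails the run):
1. the gauge's foot is pressed onto the blank under it, with the hood still shut ((contact force between plunger and blank_thin above 0.8 N or contact force between plunger and blank_thick above 0.8 N) and value of joint hood below 0.05 rad), for 0.2 s.
2. the gauge has sprung back up and the hood is lifted off its rim by the gripper (value of joint plunger below 0.006 m and value of joint hood above 0.1 rad and contact force between the fingers and hood above 1 N), for 0.1 s.
At the end, for the whole second after the job is handed in: The fingers hold the hood still (1 N or more, under 0.08 rad/s) within 0.07 rad of 0.28 rad if the thin blank is under the gauge, of 0.56 rad if the thick one is; that blank is still within 35 mm of the foot's axis and the gauge is back up (within 6 mm) (((horizontal distance between blank_thin_mid and gauge_foot below 0.035 m and value of joint hood between 0.21 and 0.35 rad) or (horizontal distance between blank_thick_mid and gauge_foot below 0.035 m and value of joint hood between 0.49 and 0.63 rad)) and velocity of joint hood between -0.08 and 0.08 rad/s and contact force between the fingers and hood above 1 N and value of joint plunger below 0.006 m); the arm keeps its last pose, push and grip.
It fails at once if a blank is moved by more than 20 mm (distance of any of blank_thin_mid, blank_thick_mid from where it was at the start of the episode above 0.02 m).
It fails at once if something else on the bench is moved by more than 30 mm (distance of any of gouge_wide_mid, gouge_fine_mid, mallet_mid, wax_tin_mid, cork_block_mid, figurine_mid from where it was at the start of the episode above 0.03 m).
It also fails if it takes over 48 s, if anything falls off the work surface, if the arm or the gripper's body presses on something with over 40 N, if the wrist force passes 120 N, or if a joint passes its speed limit or range.

## Working session

There is one attempt and no reset: what is moved stays moved. The work goes in short steps, Python scripts to look and compute and a tool call to move; the robot and the scene stay as the last step left them, time stands still between calls to the robot, and variables do not carry over. Pictures are saved under pics/ and viewed, and the job is handed in when it is done.

Besides the shell and the picture viewer there is one more tool, called after "Call:" as name([rows], argument=value, ...), one row to a line, values as JSON. apply_moves: Moves the arm, as the interface text tells. Its arguments: {"type":"object","properties":{"commands":{"type":"array"},"force":{"type":"number"}},"required":["commands"]}

```bash
ls; mkdir -p pics; python3 - <<'E'
from workcell import bot
import cv2,pickle,numpy as np
o=bot.observe(); print(o)
d={}
for n in ["side","top","wrist"]:
    f=bot.grab_frame(n); d[n]=f; cv2.imwrite(f"pics/{n}0.png",f["frame"]); print(n,{k:(np.round(v,4).tolist() if not np.isscalar(v) else v) for k,v in f.items() if k!="frame"})
pickle.dump((o,d),open("f0.pkl","wb"))
E
```

```text
pics
{'clock': 0.0, 'qpos': array([ 1.1577953 ,  0.52199621, -0.03634194,  1.6000021 ,  0.02119258,
        1.02111503, -0.11281657]), 'qd': array([ 4.23608268e-04, -6.81679518e-04, -1.34218814e-03,  1.87843621e-04,
       -6.32800383e-04, -8.70145730e-05, -3.97128276e-04]), 'joint_efforts': array([ 1.43435277e-04, -9.27100968e+01,  1.97956681e+00, -3.69936025e+01,
        1.77951925e-02,  8.21324968e-03, -8.35857190e-05]), 'position': array([ 0.20992375, -0.58828752,  0.1967388 ]), 'tool_rot': array([-3.14045872e+00,  6.83555612e-05,  3.42783153e-01]), 'force': array([ 0.29065097,  0.35574629, -0.12163381]), 'moment': array([-0.0056985 ,  0.00485534,  0.05761062]), 'grip_width': 0.0856249883003094}
side {'fx': 389.75044611000897, 'fy': 389.75044611000897, 'cx': 252.27973078025377, 'cy': 189.02173746287946, 'pose': [[-0.9692, 0.134, -0.2064, 0.3098], [-0.2459, -0.4961, 0.8327, 1.0513], [0.0092, 0.8579, 0.5138, 0.8157], [0.0, 0.0, 0.0, 1.0]]}
top {'fx': 484.4553858913866, 'fy': 484.4553858913866, 'cx': 251.72124212960122, 'cy': 191.14152619593466, 'pose': [[0.0207, 0.9982, -0.0568, 0.5035], [-0.9997, 0.0215, 0.0129, -0.0022], [0.0141, 0.0565, 0.9983, 1.6701], [0.0, 0.0, 0.0, 1.0]]}
wrist {'fx': 297.3186396354542, 'fy': 297.3186396354542, 'cx': 256.27624899688516, 'cy': 191.50537225627895, 'tool_from_camera': [[-0.0011, 0.9516, 0.3074, 0.0781], [1.0, 0.001, 0.0006, 0.0008], [0.0003, 0.3074, -0.9516, -0.1766], [0.0, 0.0, 0.0, 1.0]]}
```

View pics/side0.png

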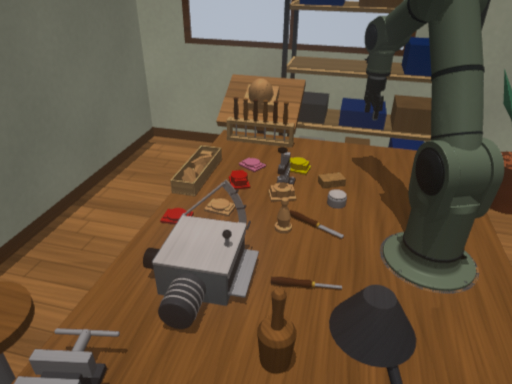

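View pics/top0.png

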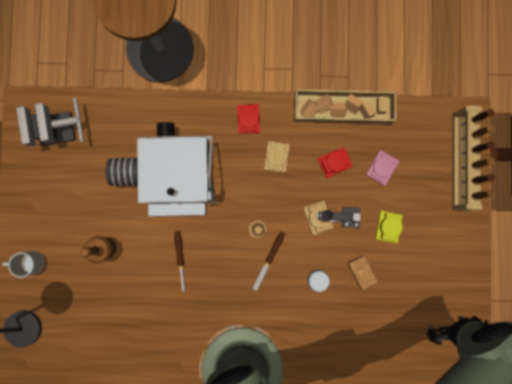

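View pics/wrist0.png

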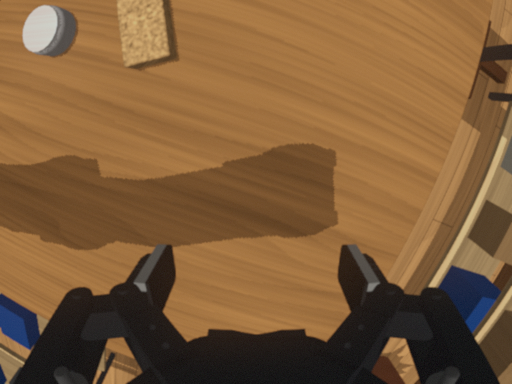

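```bash
cat > h.py <<'E'
import numpy as np,cv2,pickle
def ray(f,u,v):
    d=np.array([(u-f["cx"])/f["fx"],-(v-f["cy"])/f["fy"],-1.0]); P=np.array(f["pose"])
    return P[:3,3],P[:3,:3]@d
def atz(f,u,v,z):
    o,d=ray(f,u,v); return o+d*(z-o[2])/d[2]
def proj(f,p):
    P=np.array(f["pose"]); c=P[:3,:3].T@(np.asarray(p)-P[:3,3]); return np.array([f["cx"]+f["fx"]*c[0]/-c[2], f["cy"]-f["fy"]*c[1]/-c[2]])
def crop(f,x0,y0,x1,y1,s,fn):
    cv2.imwrite(fn,cv2.resize(f["frame"][y0:y1,x0:x1],None,fx=s,fy=s,interpolation=cv2.INTER_CUBIC))
E
python3 - <<'E'
from h import *
o,d=pickle.load(open("f0.pkl","rb"))
crop(d["top"],290,180,400,250,7,"pics/c_gtop.png")
crop(d["top"],100,115,230,225,5,"pics/c_stop.png")
crop(d["side"],240,135,330,215,7,"pics/c_gside.png")
crop(d["side"],135,170,275,330,4,"pics/c_sside.png")
E
```

```text
(no output)
```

View pics/c_gtop.png

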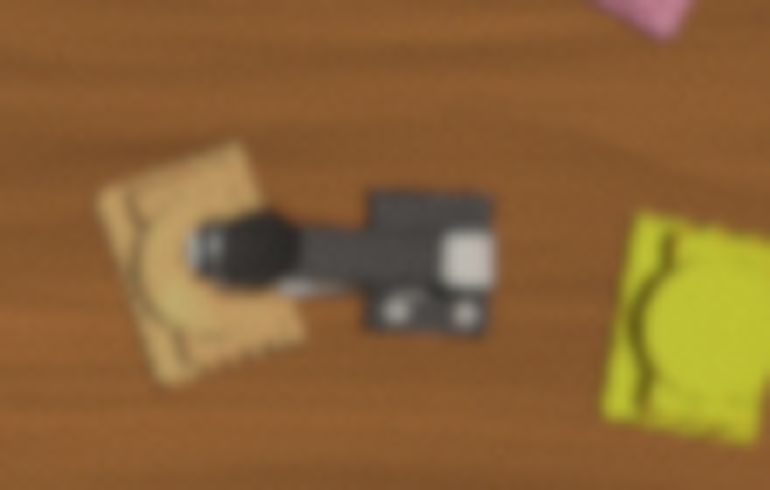

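View pics/c_stop.png

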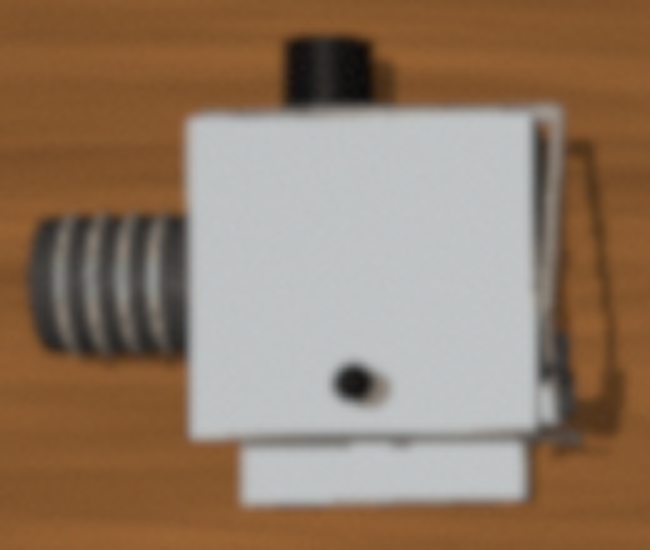

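View pics/c_gside.png

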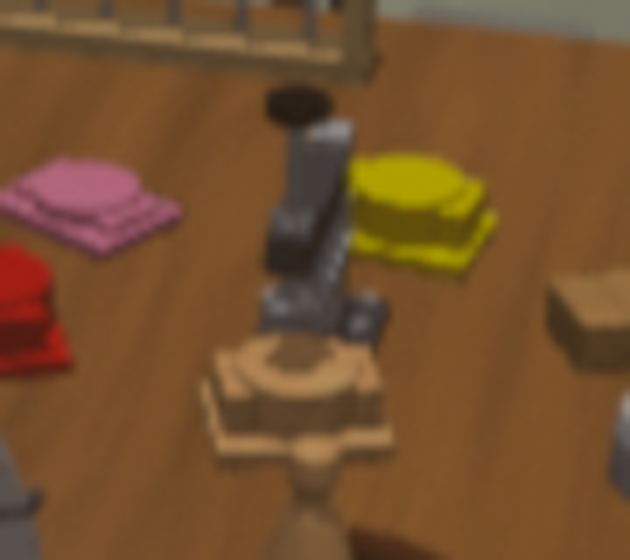

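View pics/c_sside.png

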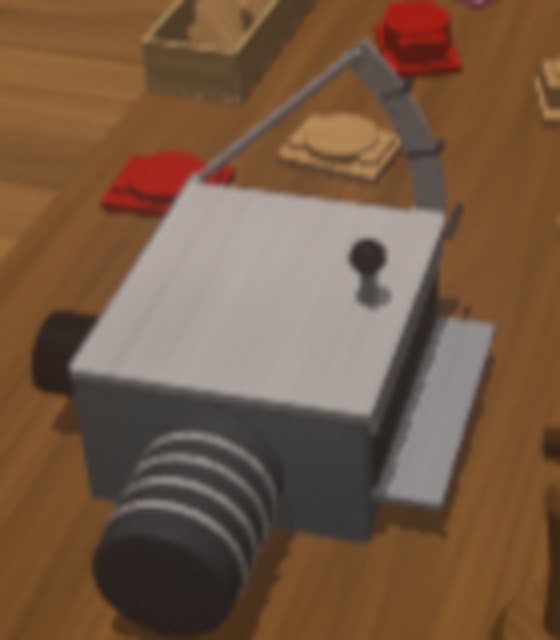

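```bash
python3 - <<'E'
from h import *
o,d=pickle.load(open("f0.pkl","rb"));T,S=d["top"],d["side"]
def tri(a,b):
    o1,d1=ray(T,*a);o2,d2=ray(S,*b)
    A=np.stack([d1,-d2],1);x=np.linalg.lstsq(A,o2-o1,rcond=None)[0]
    p,q=o1+d1*x[0],o2+d2*x[1];return (p+q)/2,np.linalg.norm(p-q)
print("cap",atz(T,327.2,215.6,.207),atz(S,282.6,149.5,.207),tri((327.2,215.6),(282.6,149.5)))
print("knob",atz(T,170.4,191.4,.158),atz(S,226.8,234.2,.158),tri((170.4,191.4),(226.8,234.2)))
print("coltop",atz(T,290+467/7,180+260/7,.14))
# hood top corners crop*1/5 at z=.12
for c in [(188,115),(558,108),(190,438),(537,432)]: print("hood",c,atz(T,100+c[0]/5,115+c[1]/5,.12))
for n,c,z in [("fig",(258,229),.0),("figtop",(258,229),.128),("mallet",(98,249),.1),("mallet hi",(88,252),.22),("tin",(319,281),.045),("cork",(362,272),.035),("gougeA h",(178,232),.01),("A tip",(183,290),.01),("B h",(282,234),.01),("Btip",(255,289),.01),("blank",(318,218),.03),("yellow",(389,227),.04)]: print(n,atz(T,*c,z))
E
```

```text
cap [ 0.51759384 -0.25079425  0.207     ] [ 0.51632283 -0.23747514  0.207     ] (array([ 0.51813689, -0.25185751,  0.20025487]), np.float64(0.0009703969143028862))
knob [0.58326148 0.23187895 0.158     ] [0.58216615 0.23791457 0.158     ] (array([0.58370733, 0.23260044, 0.15372888]), np.float64(0.0004555406557604197))
coltop [ 0.51530832 -0.35580768  0.14      ]
hood (188, 115) [0.75485642 0.34812124 0.12      ]
hood (558, 108) [0.76487914 0.11068122 0.12      ]
hood (190, 438) [0.54727515 0.33979458 0.12      ]
hood (537, 432) [0.55579222 0.11879236 0.12      ]
fig [ 0.46860539 -0.04804909  0.        ]
figtop [ 0.47128196 -0.04453876  0.128     ]
mallet [0.39619657 0.46713606 0.1       ]
mallet hi [0.39497536 0.46042122 0.22      ]
tin [ 0.30095976 -0.2535218   0.045     ]
cork [ 0.3324228  -0.39943181  0.035     ]
gougeA h [0.45305259 0.22476792 0.01      ]
A tip [0.25765859 0.2021384  0.01      ]
B h [ 0.45344742 -0.13016643  0.01      ]
Btip [ 0.26556829 -0.04164711  0.01      ]
blank [ 0.5105271  -0.24973117  0.03      ]
yellow [ 0.48517024 -0.48831418  0.04      ]
```

Call:
apply_moves([
  {"travel": [0.02, -0.01, -0.05], "twist": [0, 0, 0], "claw": 0},
  {"travel": [0.06, -0.03, -0.053], "twist": [0, 0, 3], "claw": 0},
  {"travel": [0.1, -0.053, -0.053], "twist": [0, 0, 6], "claw": 0},
  {"travel": [0.143, -0.076, -0.053], "twist": [0, 0, 9], "claw": 0},
  {"travel": [0.186, -0.099, -0.053], "twist": [0, 0, 12], "claw": 0},
  {"travel": [0.23, -0.122, -0.053], "twist": [0, 0, 15], "claw": 0},
  {"travel": [0.274, -0.145, -0.053], "twist": [0, 0, 17.4], "claw": 0},
  {"travel": [0.318, -0.168, -0.053], "twist": [0, 0, 17.4], "claw": 0},
  {"travel": [0.362, -0.192, -0.053], "twist": [0, 0, 17.4], "claw": 0},
  {"travel": [0.403, -0.214, -0.053], "twist": [0, 0, 17.4], "claw": 0},
])

```text
clock: 1.15
position: [0.5189, -0.2496, 0.2503]
tool_rot: [-3.141, 0.0, 0.04]
force: [-0.0, -0.6, -0.3]
grip_width: -0.0001
```

```bash
python3 - <<'E'
from workcell import bot
from h import *
f=bot.grab_frame("wrist");cv2.imwrite("pics/w1.png",f["frame"]);s=bot.grab_frame("side");crop(s,230,90,330,210,5,"pics/s1.png");t=bot.grab_frame("top");crop(t,290,160,400,250,6,"pics/t1.png")
o=bot.observe();print(o["clock"],o["position"],o["force"])
E
```

```text
1.3 [ 0.51938823 -0.248631    0.24985085] [-1.12339341 -1.33416345  0.61559613]
```

View pics/w1.png

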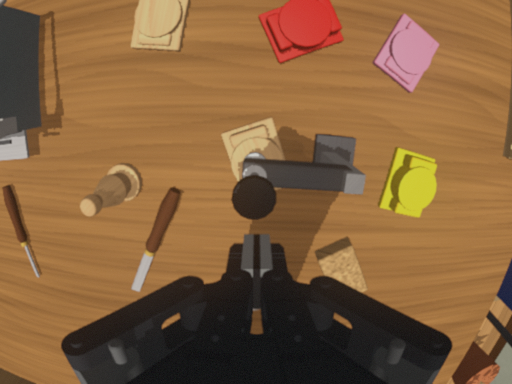

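View pics/s1.png

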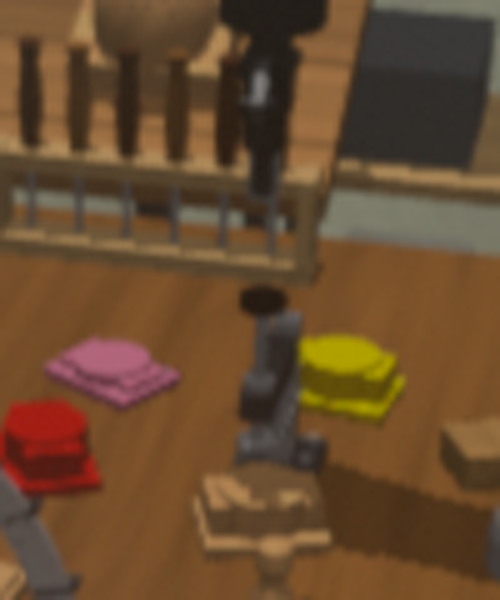

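The wrist view shows the black cap at about (254,198) with the shut finger tips at (257,240). The side view shows the fingers above the cap. I'll check the offset numerically.

```bash
cat >> h.py <<'E'
from scipy.spatial.transform import Rotation as R
def wray(f,o,u,v):
    x=np.array([u-f["cx"],v-f["cy"]]);r=np.linalg.norm(x);th=r/f["fx"];e=x/max(r,1e-9)
    dc=np.array([np.sin(th)*e[0],-np.sin(th)*e[1],-np.cos(th)])
    M=np.array(f["tool_from_camera"]);Rt=R.from_euler("xyz",o["tool_rot"]).as_matrix()
    return o["position"]+Rt@M[:3,3],Rt@M[:3,:3]@dc
def watz(f,o,u,v,z):
    c,d=wray(f,o,u,v);return c+d*(z-c[2])/d[2]
E
python3 - <<'E'
from h import *
_,d=pickle.load(open("f0.pkl","rb"));f=d["wrist"]
o=dict(position=np.array([.5189,-.2496,.2503]),tool_rot=[-3.141,0,.04])
print(watz(f,o,254,198,.207), watz(f,o,257,240,.2503))
E
```

```text
[ 0.52063855 -0.2483938   0.207     ] [ 0.5061759  -0.25125809  0.2503    ]
```

Call:
apply_moves([
  {"travel": [0, 0, 0.025], "twist": [0, 0, 0], "claw": 0},
  {"travel": [0, 0, 0.04], "twist": [0, 0, 0], "claw": 0},
  {"travel": [0, 0, 0.05], "twist": [0, 0, 0], "claw": 0},
  {"travel": [0, 0, 0.06], "twist": [0, 0, 0], "claw": 0},
  {"travel": [0, 0, 0.068], "twist": [0, 0, 0], "claw": 0},
  {"travel": [0, 0, 0.068], "twist": [0, 0, 0], "claw": 0},
])

```text
clock: 1.9
position: [0.5173, -0.2517, 0.1815]
tool_rot: [-3.141, 0.001, 0.039]
force: [0.0, -0.6, -0.7]
grip_width: 0.0002
```

```bash
python3 - <<'E'
from workcell import bot
from h import *
s=bot.grab_frame("side");crop(s,230,90,330,210,5,"pics/s2.png")
for i in range(3):
    o=bot.observe();print(o["clock"],o["position"],o["force"])
    bot.grab_frame("wrist")
E
```

```text
1.95 [ 0.51757448 -0.25177187  0.18217704] [ 0.44705885  0.77131843 -0.39336332]
2.0 [ 0.51781178 -0.25179181  0.18258338] [1.28249967 0.15493371 0.84020857]
2.05 [ 0.51793688 -0.25179673  0.18280265] [ 0.18448812 -0.33111117 -0.15212489]
```

View pics/s2.png

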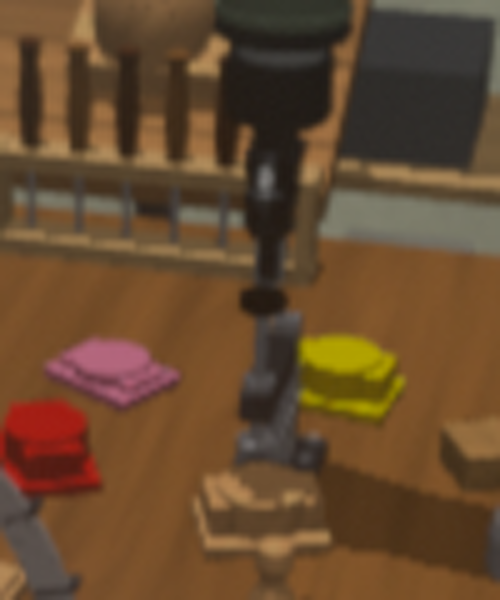

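```bash
python3 - <<'E'
from workcell import bot
from h import *
s=bot.grab_frame("side");w=bot.grab_frame("wrist");t=bot.grab_frame("top")
o=bot.observe();print(o["position"])
p=proj(s,o["position"]);print(p,(p-[230,90])*5,proj(s,[.518,-.251,.207]))
crop(s,260,110,310,170,10,"pics/s3.png");cv2.imwrite("pics/w3.png",w["frame"]);
E
```

```text
[ 0.51785577 -0.25168882  0.18268449]
[282.56504541 153.81875366] [262.82522706 319.0937683 ] [282.81577997 147.94193313]
```

View pics/s3.png

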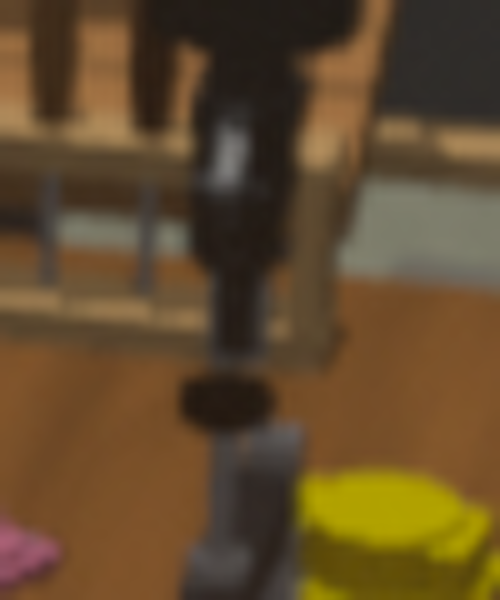

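View pics/w3.png

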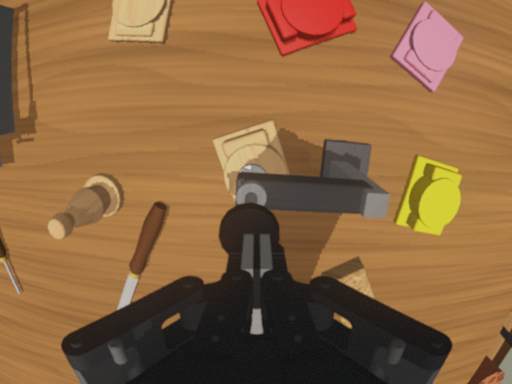

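```bash
python3 - <<'E'
from h import *
_,d=pickle.load(open("f0.pkl","rb"));f=d["wrist"];S=d["side"]
for z in (.25,.26,.27,.275): print(z,proj(S,[.519,-.2495,z]))
M=np.array(f["tool_from_camera"])
for z in (0,-.01,-.02,-.03,-.04):
    c=M[:3,:3].T@(np.array([0,0,z])-M[:3,3]);q=np.array([c[0],-c[1]]);r=np.linalg.norm(q);th=np.arctan2(r,-c[2])
    print(z,np.array([f["cx"],f["cy"]])+f["fx"]*th*q/r)
E
```

```text
0.25 [283.05457952 137.29262495]
0.26 [283.19184729 134.73615978]
0.27 [283.33011776 132.16102057]
0.275 [283.39963245 130.86638415]
0 [255.22547353 222.49575634]
-0.01 [255.16830511 229.03569532]
-0.02 [255.10551458 236.25226233]
-0.03 [255.03631948 244.24620874]
-0.04 [254.9598097 253.1366353]
```

Call:
apply_moves([
  {"travel": [0, 0, 0.01], "twist": [0, 0, 0], "claw": 0},
  {"travel": [0, 0, 0.02], "twist": [0, 0, 0], "claw": 0},
  {"travel": [0, 0, 0.02], "twist": [0, 0, 0], "claw": 0},
])

```text
clock: 2.55
position: [0.5171, -0.2514, 0.1606]
tool_rot: [-3.141, 0.002, 0.039]
force: [0.9, -0.5, 2.2]
grip_width: -0.0001
```

```bash
python3 - <<'E'
from workcell import bot
from h import *
s=bot.grab_frame("side")
crop(s,250,110,310,210,6,"pics/s4.png")
for i in range(4):
    o=bot.observe();print(o["clock"],o["position"],o["force"])
    w=bot.grab_frame("wrist")
cv2.imwrite("pics/w4.png",w["frame"]);
E
```

```text
2.6 [ 0.51715949 -0.25143499  0.16134601] [-0.87160001  0.36133316  1.34747246]
2.65 [ 0.5173051  -0.251488    0.16181661] [-1.15155196 -0.18406752  1.78274141]
2.7 [ 0.51746215 -0.25153137  0.16213511] [-0.66396076  0.5672734   1.61987769]
2.75 [ 0.51755822 -0.25157217  0.16231556] [-0.65464491  0.12671214  1.33463994]
```

View pics/s4.png

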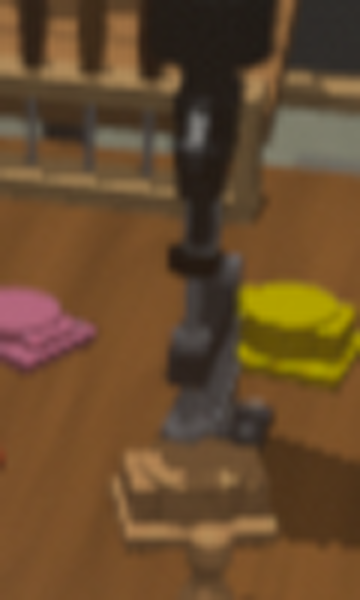

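View pics/w4.png

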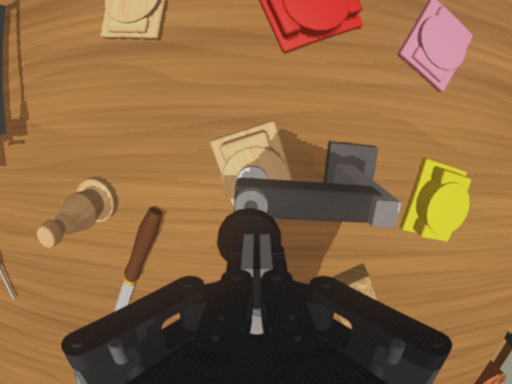

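Call:
apply_moves([
  {"travel": [0, 0, 0.008], "twist": [0, 0, 0], "claw": 0},
  {"travel": [0, 0, 0.015], "twist": [0, 0, 0], "claw": 0},
  {"travel": [0, 0, 0.015], "twist": [0, 0, 0], "claw": 0},
  {"travel": [0, 0, 0.015], "twist": [0, 0, 0], "claw": 0},
])

```text
clock: 3.2
position: [0.5176, -0.2516, 0.1471]
tool_rot: [-3.141, 0.001, 0.039]
force: [-0.7, 0.6, 1.8]
grip_width: -0.0002
```

```bash
python3 - <<'E'
from workcell import bot
from h import *
s=bot.grab_frame("side")
crop(s,250,110,310,210,6,"pics/s5.png")
for i in range(4):
    o=bot.observe();print(o["clock"],o["position"],o["force"])
    w=bot.grab_frame("wrist")
E
```

```text
3.25 [ 0.51759304 -0.25158479  0.14725221] [-0.88996229  0.53226805  2.29092461]
3.3 [ 0.51757783 -0.25161445  0.14735611] [-1.14653198  0.22461199  2.25901985]
3.35 [ 0.51759296 -0.25162814  0.14740862] [-0.73603138  0.58625966  2.30830184]
3.4 [ 0.51760672 -0.25160063  0.14740899] [-0.7656308   0.7823848   2.65788856]
```

View pics/s5.png

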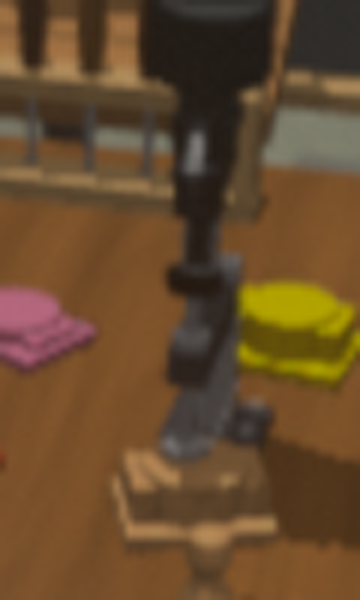

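Call:
apply_moves([
  {"travel": [0, 0, 0.005], "twist": [0, 0, 0], "claw": 0},
  {"travel": [0, 0, 0.008], "twist": [0, 0, 0], "claw": 0},
  {"travel": [0, 0, 0.01], "twist": [0, 0, 0], "claw": 0},
  {"travel": [0, 0, 0.01], "twist": [0, 0, 0], "claw": 0},
])

```text
clock: 3.85
position: [0.5181, -0.2519, 0.1389]
tool_rot: [3.141, -0.001, 0.039]
force: [-9.2, 3.8, 33.6]
grip_width: 0.0004
```

```bash
python3 - <<'E'
from workcell import bot
from h import *
s=bot.grab_frame("side")
crop(s,250,110,310,210,6,"pics/s6.png")
for i in range(4):
    o=bot.observe();print(o["clock"],o["position"],o["force"])
    w=bot.grab_frame("wrist")
E
```

```text
3.9 [ 0.5181003  -0.25190731  0.1389362 ] [-9.50491492  4.09176755 35.2565893 ]
3.95 [ 0.51811859 -0.25189745  0.13893363] [-10.3057532    3.7647155   34.04628753]
4.0 [ 0.5181081  -0.25189312  0.13892544] [-9.71374747  4.01030637 33.68436313]
4.05 [ 0.51811141 -0.25189234  0.13892979] [-9.08721943  3.85020759 33.66471594]
```

View pics/s6.png

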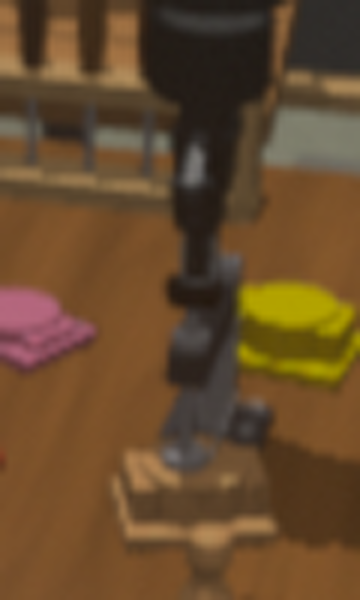

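Contact shows as a sharp force rise to 34 N. The cap dropped about 8.2 px, roughly 34 mm, so this is the thick blank (the thin one would need 54 mm). Now I'll release the gauge.

Call:
apply_moves([
  {"travel": [0, 0, -0.005], "twist": [0, 0, 0], "claw": 0},
  {"travel": [0, 0, -0.025], "twist": [0, 0, 0], "claw": 0},
  {"travel": [0, 0, -0.05], "twist": [0, 0, 0], "claw": 0},
  {"travel": [0, 0, -0.09], "twist": [0, 0, 0], "claw": 0},
  {"travel": [0, 0, -0.12], "twist": [0, 0, 0], "claw": 0.06},
  {"travel": [0, 0, -0.12], "twist": [0, 0, 0], "claw": 0.06},
  {"travel": [0, 0, -0.12], "twist": [0, 0, 0], "claw": 0.06},
  {"travel": [0, 0, -0.12], "twist": [0, 0, 0], "claw": 0.06},
])

```text
clock: 4.9
position: [0.5172, -0.2515, 0.2561]
tool_rot: [-3.141, 0.001, 0.039]
force: [-1.0, 0.4, 0.0]
grip_width: 0.0579
```

```bash
python3 - <<'E'
from workcell import bot
from h import *
o=bot.observe();print(o["clock"],o["position"],o["force"],o["grip_width"])
s=bot.grab_frame("side");w=bot.grab_frame("wrist");t=bot.grab_frame("top")
pickle.dump((o,dict(side=s,wrist=w,top=t)),open("f7.pkl","wb"))
crop(s,250,90,310,210,5,"pics/s7.png");cv2.imwrite("pics/w7.png",w["frame"])
crop(s,250,80,330,160,7,"pics/s7b.png")
print(proj(s,o["position"]),proj(s,o["position"]+[0,0,.034]))
E
```

```text
4.9 [ 0.5172231  -0.25145587  0.25613792] [-1.01462999  0.42277329  0.01775154] 0.05786151157570133
[283.71801946 135.57154293] [284.19777121 126.7696008 ]
```

View pics/s7.png

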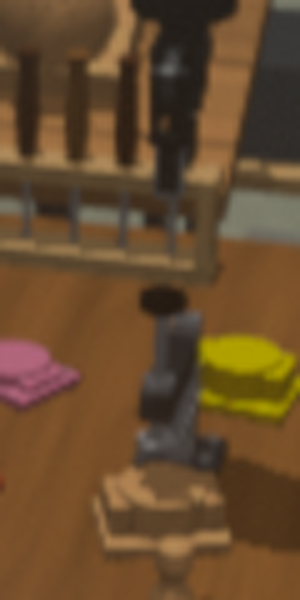

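View pics/w7.png

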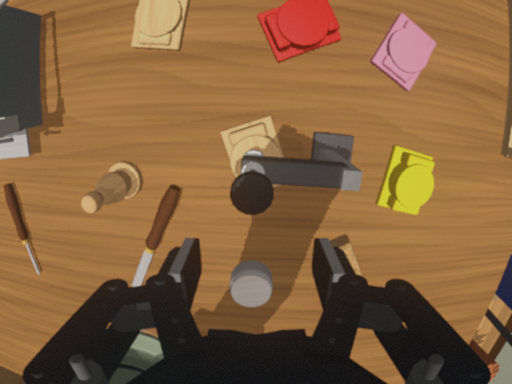

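View pics/s7b.png

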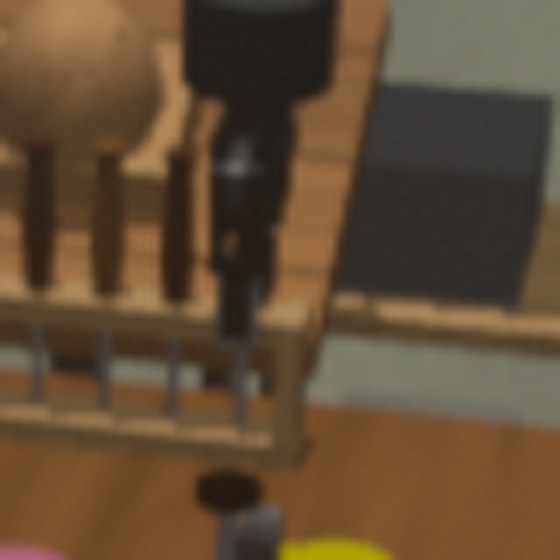

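```bash
python3 - <<'E'
from h import *
o,d=pickle.load(open("f7.pkl","rb"));f=d["wrist"];S=d["side"]
for z in (.256,.27,.28,.29,.3): print(z,proj(S,[.517,-.2515+.035,z]))
M=np.array(f["tool_from_camera"])
for x in (.011,-.011):
  for z in (0,-.01,-.02,-.03,-.04):
    c=M[:3,:3].T@(np.array([x,.029,z])-M[:3,3]);q=np.array([c[0],-c[1]]);r=np.linalg.norm(q);th=np.arctan2(r,-c[2])
    print(x,z,np.array([f["cx"],f["cy"]])+f["fx"]*th*q/r)
E
```

```text
0.256 [282.02088754 139.3680055 ]
0.27 [282.21227364 135.7140427 ]
0.28 [282.35020511 133.08064129]
0.29 [282.48917221 130.42746737]
0.3 [282.62918666 127.75429741]
0.011 0 [300.27556842 206.87501949]
0.011 -0.01 [302.53529297 212.71530132]
0.011 -0.02 [305.02321222 219.1792    ]
0.011 -0.03 [307.77244328 226.36398237]
0.011 -0.04 [310.82191643 234.38597104]
-0.011 0 [298.50920456 237.61220147]
-0.011 -0.01 [300.51864467 244.63424911]
-0.011 -0.02 [302.70759767 252.33062245]
-0.011 -0.03 [305.09740351 260.79046648]
-0.011 -0.04 [307.71193984 270.11613667]
```

Gauge is back up (cap at (282,150) as at the start). The real finger tips end about 35 mm short of the reported TCP, so I'll judge knob depth by pictures. Next, move over the knob.

Call:
apply_moves([
  {"travel": [0.008, -0.045, -0.02], "twist": [0, 0, 0], "claw": 0.06},
  {"travel": [0.017, -0.092, -0.03], "twist": [0, 0, 0], "claw": 0.06},
  {"travel": [0.025, -0.14, -0.03], "twist": [0, 0, 0], "claw": 0.06},
  {"travel": [0.034, -0.188, -0.03], "twist": [0, 0, 0], "claw": 0.06},
  {"travel": [0.042, -0.236, -0.03], "twist": [0, 0, 0], "claw": 0.06},
  {"travel": [0.05, -0.284, -0.03], "twist": [0, 0, 0], "claw": 0.06},
  {"travel": [0.059, -0.332, -0.03], "twist": [0, 0, 0], "claw": 0.06},
  {"travel": [0.068, -0.38, -0.03], "twist": [0, 0, 0], "claw": 0.06},
  {"travel": [0.076, -0.428, -0.03], "twist": [0, 0, 0], "claw": 0.06},
  {"travel": [0.085, -0.476, -0.03], "twist": [0, 0, 0], "claw": 0.06},
])

```text
clock: 6.05
position: [0.5839, 0.2292, 0.2868]
tool_rot: [3.141, 0.001, 0.039]
force: [1.1, -0.6, 1.3]
grip_width: 0.0599
```

Call:
apply_moves([
  {"travel": [0, -0.004, 0.03], "twist": [0, 0, 0], "claw": 0.06},
  {"travel": [0, -0.004, 0.06], "twist": [0, 0, 0], "claw": 0.06},
  {"travel": [0, -0.004, 0.09], "twist": [0, 0, 0], "claw": 0.06},
  {"travel": [0, -0.004, 0.09], "twist": [0, 0, 0], "claw": 0.06},
])

```text
clock: 6.45
position: [0.5819, 0.2304, 0.1932]
tool_rot: [3.139, 0.006, 0.039]
force: [0.4, -0.6, 0.4]
grip_width: 0.0602
```

```bash
python3 - <<'E'
from workcell import bot
from h import *
o=bot.observe();print(o["clock"],o["position"],o["tool_rot"],o["force"],o["grip_width"])
s=bot.grab_frame("side");w=bot.grab_frame("wrist");t=bot.grab_frame("top")
pickle.dump((o,dict(side=s,wrist=w,top=t)),open("f8.pkl","wb"))
crop(s,150,120,290,270,4,"pics/s8.png");cv2.imwrite("pics/w8.png",w["frame"])
E
```

```text
6.45 [0.58185509 0.23042473 0.19322706] [3.13915014 0.00619218 0.0394928 ] [ 0.40182708 -0.57448193  0.35201318] 0.060175017144286025
```

View pics/s8.png

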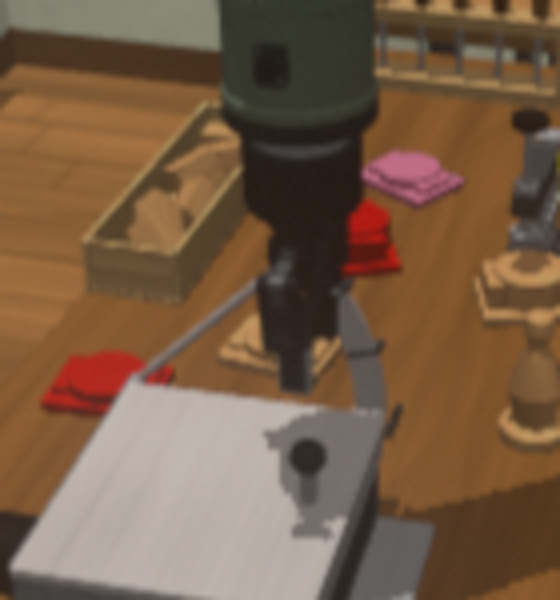

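View pics/w8.png

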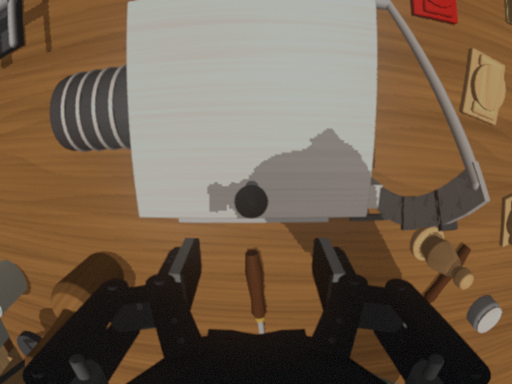

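```bash
python3 - <<'E'
from h import *
o,d=pickle.load(open("f8.pkl","rb"));f=d["wrist"]
print(watz(f,o,251,201,.158)-o["position"])
a=watz(f,o,140,216,.12);b=watz(f,o,371,219,.12);print(a,b,np.arctan2(-(a-b)[0],(a-b)[1]))
# knob in top camera now occluded; side fingertip
S=d["side"];print(proj(S,[.583,.232,.158]),proj(S,[.583,.232+.035,.19]),proj(S,[.583,.232+.035,.23]))
E
```

```text
[ 0.00210838  0.003169   -0.03522706]
[0.55021355 0.33990464 0.12      ] [0.55540696 0.11768556 0.12      ] 0.02336639902280906
[227.15463034 232.88333251] [222.90043484 231.00859119] [222.44414471 218.62563103]
```

Knob is at (251,201) in the wrist view, between the fingers and 3 mm off in y. The side view puts the tips about 39 mm above the reported TCP. Descending most of the way, then checking.

Call:
apply_moves([
  {"travel": [0.001, -0.003, 0.03], "twist": [0, 0, 0], "claw": 0.06},
  {"travel": [0.001, -0.003, 0.06], "twist": [0, 0, 0], "claw": 0.06},
  {"travel": [0.001, -0.003, 0.078], "twist": [0, 0, 0], "claw": 0.06},
  {"travel": [0.001, -0.003, 0.078], "twist": [0, 0, 0], "claw": 0.06},
])

```text
clock: 7.0
position: [0.5844, 0.2341, 0.1187]
tool_rot: [3.141, 0.001, 0.039]
force: [0.4, 0.3, 0.7]
grip_width: 0.0601
```

```bash
python3 - <<'E'
from workcell import bot
from h import *
o=bot.observe();print(o["clock"],o["position"],o["tool_rot"],o["force"],o["grip_width"])
s=bot.grab_frame("side");w=bot.grab_frame("wrist")
pickle.dump((o,dict(side=s,wrist=w)),open("f9.pkl","wb"))
crop(s,190,180,270,270,7,"pics/s9.png");cv2.imwrite("pics/w9.png",w["frame"])
E
```

```text
7.0 [0.5844107  0.23408916 0.11870095] [3.14102710e+00 1.39273248e-03 3.90088525e-02] [0.3616859  0.30739538 0.73094777] 0.06009089856122948
```

View pics/s9.png

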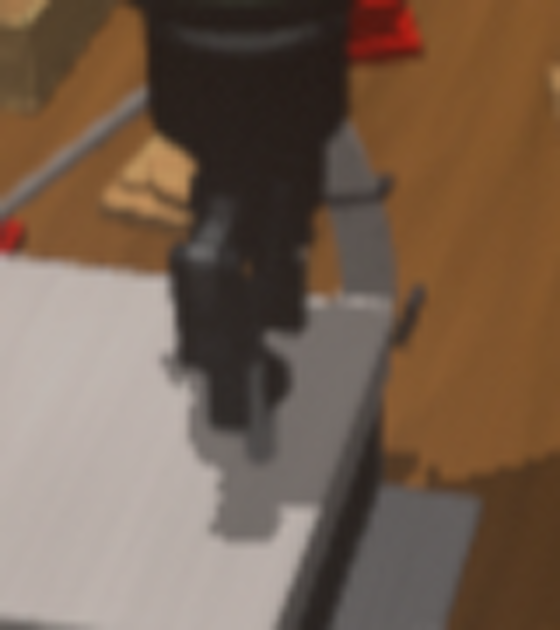

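View pics/w9.png

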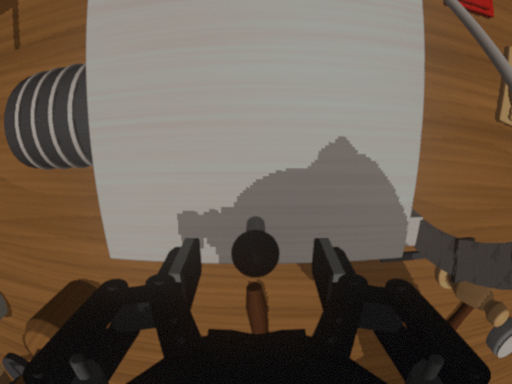

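The ball is centred between the tips at (255,253), with the tips level with the ball's middle. Going 17 mm lower, then closing.

Call:
apply_moves([
  {"travel": [0, 0, 0.017], "twist": [0, 0, 0], "claw": 0.06},
  {"travel": [0, 0, 0.017], "twist": [0, 0, 0], "claw": 0.06},
  {"travel": [0, 0, 0.017], "twist": [0, 0, 0], "claw": 0.03},
  {"travel": [0, 0, 0.017], "twist": [0, 0, 0], "claw": 0.015},
  {"travel": [0, 0, 0.017], "twist": [0, 0, 0], "claw": 0.01},
  {"travel": [0, 0, 0.017], "twist": [0, 0, 0], "claw": 0.01},
  {"travel": [0, 0, 0.017], "twist": [0, 0, 0], "claw": 0.01},
], force=50)

```text
clock: 7.8
position: [0.5853, 0.2353, 0.1036]
tool_rot: [-3.14, -0.002, 0.039]
force: [-1.1, 2.6, 6.8]
grip_width: 0.0231
```

```bash
python3 - <<'E'
from workcell import bot
from h import *
o=bot.observe();print(o["clock"],o["position"],o["tool_rot"],o["force"],o["moment"],o["grip_width"])
s=bot.grab_frame("side");w=bot.grab_frame("wrist")
crop(s,190,180,270,270,7,"pics/s10.png");crop(w,130,150,390,350,3,"pics/w10.png")
E
```

```text
7.8 [0.58525815 0.23526332 0.10355466] [-3.14026605e+00 -1.59404248e-03  3.93747510e-02] [-1.13807655  2.62226455  6.76682534] [0.51270411 0.27888265 0.06166242] 0.02313611862366616
```

View pics/s10.png

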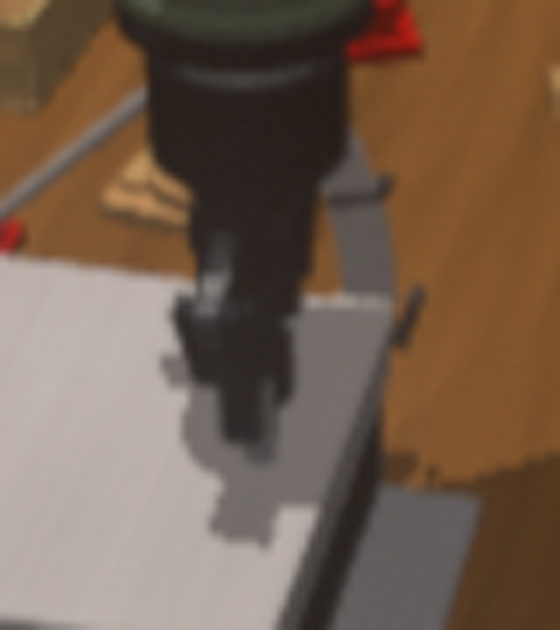

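View pics/w10.png

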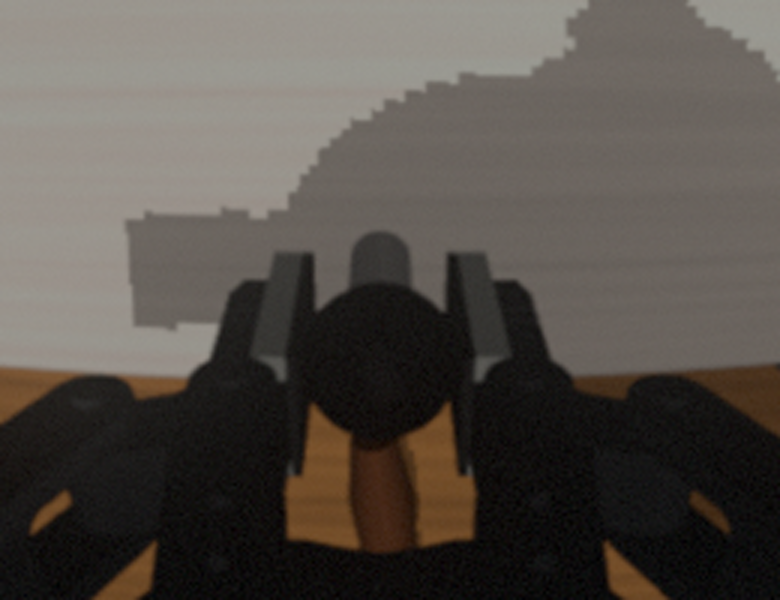

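Grip is on the ball (opening 23 mm), with the pads either side and the stem below. Lifting along the arc, halfway first.

Call:
apply_moves([
  {"travel": [0.001, 0, -0.006], "twist": [0, -1, 0], "claw": 0.01},
  {"travel": [0.002, 0, -0.012], "twist": [0, -2, 0], "claw": 0.01},
  {"travel": [0.003, 0, -0.018], "twist": [0, -3, 0], "claw": 0.01},
  {"travel": [0.0046, 0, -0.024], "twist": [0, -4, 0], "claw": 0.01},
  {"travel": [0.006, 0, -0.03], "twist": [0, -5, 0], "claw": 0.01},
  {"travel": [0.008, 0, -0.036], "twist": [0, -6, 0], "claw": 0.01},
  {"travel": [0.0126, 0, -0.047], "twist": [0, -8, 0], "claw": 0.01},
  {"travel": [0.0126, 0, -0.047], "twist": [0, -8, 0], "claw": 0.01},
])

```text
clock: 8.7
position: [0.597, 0.2358, 0.1501]
tool_rot: [-3.14, 0.142, 0.04]
force: [-6.5, 4.5, -6.1]
grip_width: 0.0233
```

```bash
python3 - <<'E'
from workcell import bot
from h import *
o=bot.observe();print(o["clock"],o["position"],o["tool_rot"],o["force"],o["moment"],o["grip_width"])
s=bot.grab_frame("side");w=bot.grab_frame("wrist")
crop(s,150,120,270,270,4,"pics/s11.png");crop(w,130,150,390,350,3,"pics/w11.png")
E
```

```text
8.7 [0.59695234 0.23576288 0.15008244] [-3.14028423  0.14241641  0.03954096] [-6.45952647  4.49774928 -6.12171391] [ 0.867433    1.07061312 -0.11951038] 0.023334713786256036
```

View pics/s11.png

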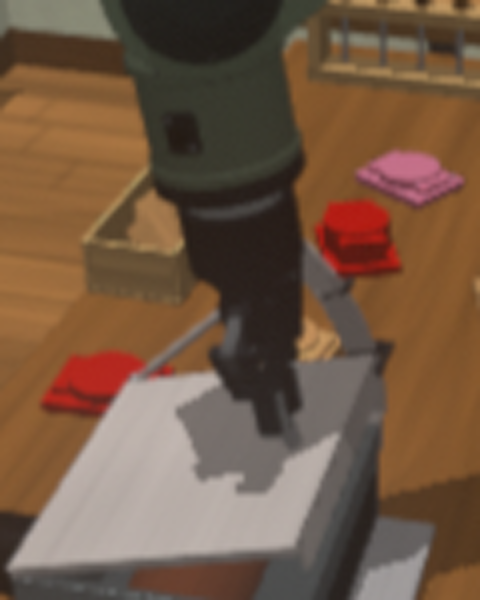

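View pics/w11.png

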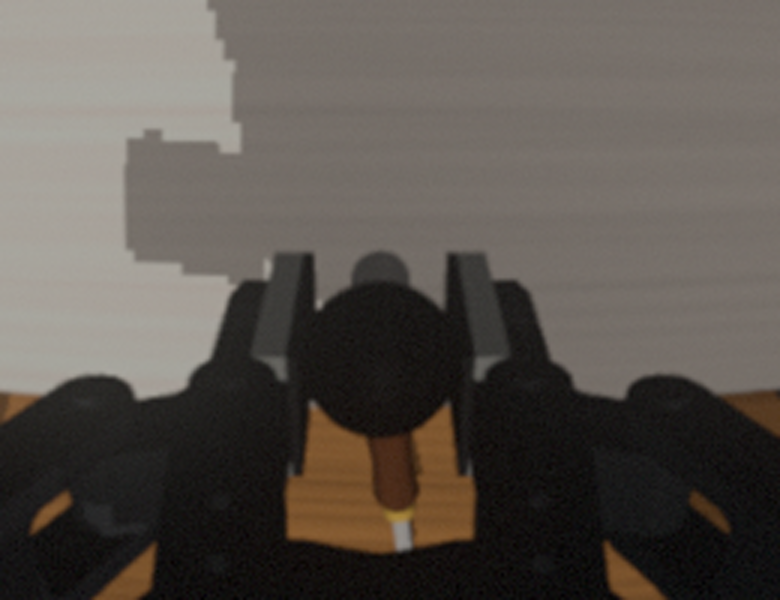

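Pointer is at the lower mark and the knob is still centred in the pads. Continuing to the upper mark.

Call:
apply_moves([
  {"travel": [0.0018, 0, -0.006], "twist": [0, -1, 0], "claw": 0.01},
  {"travel": [0.0037, 0, -0.0115], "twist": [0, -2, 0], "claw": 0.01},
  {"travel": [0.0057, 0, -0.017], "twist": [0, -3, 0], "claw": 0.01},
  {"travel": [0.0078, 0, -0.0227], "twist": [0, -4, 0], "claw": 0.01},
  {"travel": [0.0104, 0, -0.028], "twist": [0, -5, 0], "claw": 0.01},
  {"travel": [0.013, 0, -0.0333], "twist": [0, -6, 0], "claw": 0.01},
  {"travel": [0.0159, 0, -0.0386], "twist": [0, -7, 0], "claw": 0.01},
  {"travel": [0.0188, 0, -0.0438], "twist": [0, -8, 0], "claw": 0.01},
  {"travel": [0.0188, 0, -0.0438], "twist": [0, -8, 0], "claw": 0.01},
  {"travel": [0.0188, 0, -0.0438], "twist": [0, -8, 0], "claw": 0.01},
])

```text
clock: 9.8
position: [0.6211, 0.2367, 0.1894]
tool_rot: [-3.141, 0.281, 0.04]
force: [-3.3, 6.3, -11.1]
grip_width: 0.0232
```

```bash
python3 - <<'E'
from workcell import bot
from h import *
o=bot.observe();print(o["clock"],o["position"],o["tool_rot"],o["force"],o["moment"],o["grip_width"])
s=bot.grab_frame("side");w=bot.grab_frame("wrist");t=bot.grab_frame("top")
pickle.dump((o,dict(side=s,wrist=w,top=t)),open("f12.pkl","wb"))
crop(s,200,140,270,240,6,"pics/s12.png");cv2.imwrite("pics/w12.png",w["frame"]);cv2.imwrite("pics/s12f.png",s["frame"])
E
```

```text
9.8 [0.6211377  0.23673283 0.1894061 ] [-3.14059548  0.2814812   0.04049161] [ -3.32939638   6.31966069 -11.09525734] [ 1.08304694 -0.31456767 -0.12439012] 0.02320953908242535
```

View pics/s12.png

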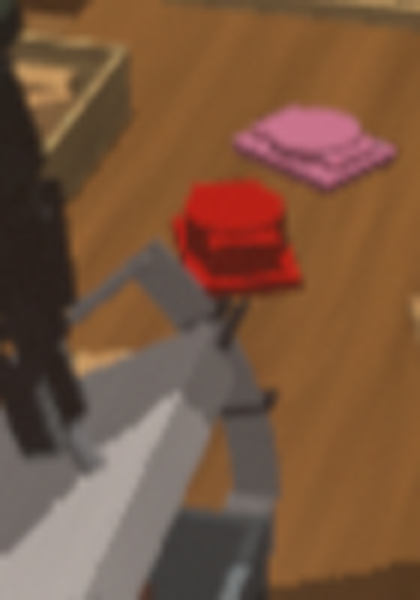

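View pics/w12.png

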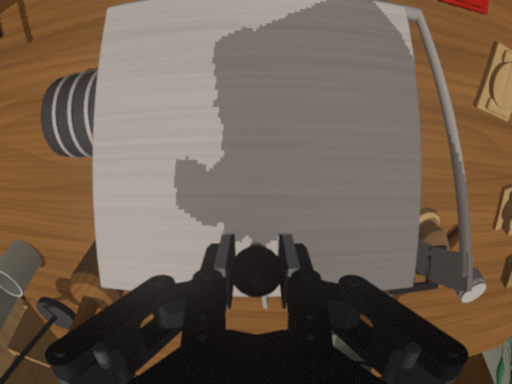

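View pics/s12f.png

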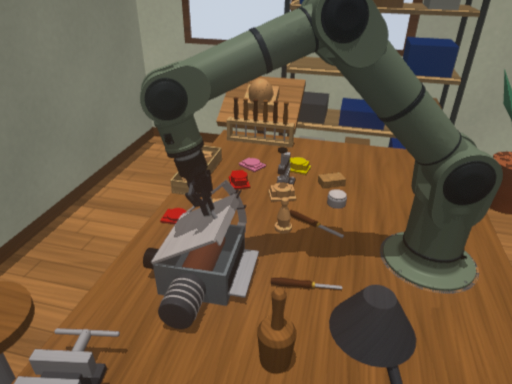

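Call:
apply_moves([
  {"travel": [0, 0, 0], "twist": [0, 0, 0], "claw": 0.01},
  {"travel": [0, 0, 0], "twist": [0, 0, 0], "claw": 0.01},
  {"travel": [0, 0, 0], "twist": [0, 0, 0], "claw": 0.01},
  {"travel": [0, 0, 0], "twist": [0, 0, 0], "claw": 0.01},
  {"travel": [0, 0, 0], "twist": [0, 0, 0], "claw": 0.01},
])

```text
clock: 10.45
position: [0.6211, 0.2368, 0.1894]
tool_rot: [-3.141, 0.281, 0.041]
force: [-1.8, 5.7, -12.6]
grip_width: 0.0232
```

```bash
python3 - <<'E'
from workcell import bot
from h import *
_,d0=pickle.load(open("f0.pkl","rb"))
o=bot.observe();print(o["clock"],o["position"],o["force"],o["grip_width"])
s=bot.grab_frame("side");S0=d0["side"]
a=np.hstack([d0["side"]["frame"][140:240,200:300],s["frame"][140:240,200:300]])
cv2.imwrite("pics/cmp.png",cv2.resize(a,None,fx=4,fy=4,interpolation=cv2.INTER_CUBIC))
# predicted pointer: hinge from knob, radius .21 in local, y -.115
k=np.array([.584,.2336]);yaw=.033;ex=np.array([np.cos(yaw),np.sin(yaw)]);ey=np.array([-ex[1],ex[0]])
h=k+.175*ex
for th in (0,.28,.49,.56,.63):
    p=h-ex*.21*np.cos(th)-ey*.12; print(th,proj(S0,[*p,.11+.21*np.sin(th)]))
E
```

```text
10.45 [0.62111729 0.23675533 0.1893994 ] [ -1.84144845   5.69014283 -12.59468005] 0.023249876129978003
0 [248.57512875 223.95835958]
0.28 [245.99254856 207.8465407 ]
0.49 [240.53876623 195.60124676]
0.56 [238.07102933 191.61546836]
0.63 [235.29383212 187.7191225 ]
```

View pics/cmp.png

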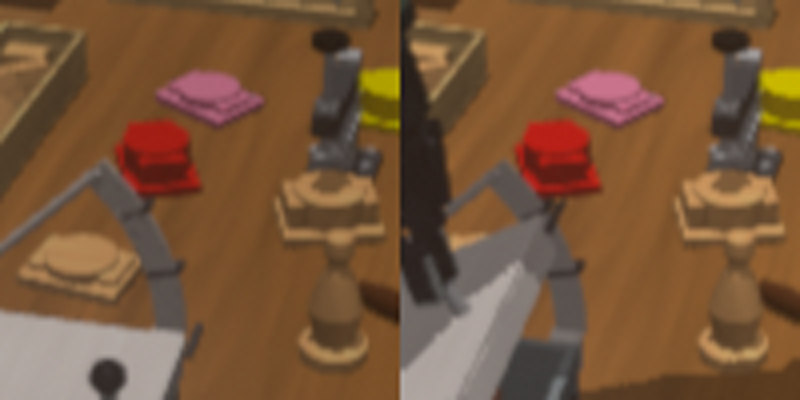

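The side view shows the pointer at (239,192). My prediction is (238.1,191.6) at 0.56 rad, so it stands on the upper rib. The cap is up and the blank and bystanders are unmoved. Handing in.

```bash
python3 -c "
from workcell import bot
print(bot.job_done())"
```

```text
the job is handed in; nothing more can be done
None
```

The thick blank is under the gauge, and I handed the job in with the gripper holding the hood by its knob at the upper mark. `job_done` reported no verdict.

- **Gauge:** I pressed the cap until the foot was firmly on the blank. The force jumped from about 2.5 N to 34 N after about 34 mm of travel, which matches the 44 mm blank; the thin one would need 54 mm. I then let the plunger spring fully back up.
- **Hood:** I gripped the ball knob at 50 N and lifted along its arc with a 16° tilt. I estimate a hood angle of 0.54–0.55 rad, from the tool position and from the pointer's place in the side view, against the 0.56 mark.
- **Last checks:** The pose and the 23 mm finger opening held still over the final 0.6 s. The downward load on the tool was about 12 N, as expected there. The start and end side pictures show the cap back up and the blank under the gauge where it was. The spare blank is partly hidden behind the raised hood in that view, so it was not checked there. The job finished at about 10.5 s of the 48 s allowed.
- **What disagreed:** The real finger tips ended about 35 mm short of the reported TCP, though it is described as lying at the very end of the fingers. I therefore set the pressing and grasping depths from the pictures and the force reading. The two sander yaw estimates differed slightly (0.023 and 0.04 rad), and the fingers carry about 6 N sideways.

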